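Hinge test on a spoke case

TASK

Test the lid hinge of the spoke case standing in front of you: lift the lid by its handle about half open (around 45 degrees), let go of it, and see whether it stays. If it stays, the hinge is sound: shut the lid again, pressed gently but fully home; if it drops, the hinge is worn: swing the lid right back until it rests on its stop and leave it fully open for the repair. Work gently, without shoving or tipping the loose case (10 N against the stop would be too much) or leaning hard on it (more than about 20 N), and leave the other case and everything else alone.

Things in the scene. Friction and masses are not known exactly. Their poses are not given: they have to be found in the camera images.
- case_1: Grey sheet-metal spoke case, 180 (own x) x 220 (own y) x 75 mm high, 4 kg with lid and contents, standing loose on the table. Origin: centre of the underside; own +x points from handle side to hinge side. Lid: aluminium plate 186 x 226 x 5 mm, 0.3 to 0.5 kg, hinged along the far (+x) top edge. One of the two look-alike cases may have a worn hinge; looks do not tell.
- case_2: The other case, same looks, sizes, origin and axes. Either may be the one to test: that is the one on the bench in front of the robot (world y above -0.2). The other is put aside at the robot's right, below y = -0.35, and is not touched.
- lid_1 (a joint): Opening angle of the lid of case_1, rad: 0 shut, grows as it opens, 1.57 upright, its stop lies a little past upright, between 1.6 and 1.9, to be found by feel. A sound hinge rubs with about 0.55 N m (5 to 7 N up at the handle lifts it, 1 to 4 N down shuts it) and stays at any angle; a worn one (about 0.1 N m) drops shut from half open within 1.5 s, but near upright it may stay short of the stop.
- handle_1 (a point): Middle of the handle bar of lid_1: round steel bar 10 mm thick, 100 mm long along the case's own y, on two end posts, its axis 40 mm above the lid's upper face and 18 mm in from the lid's free edge, 120.5 mm above the table when shut. Seen from the hinge axis it lies 168 mm out along the lid and 45 mm square to it.
- hinge_1 (a point): Middle of the hinge axis of lid_1: in the frame of case_1 at x = +90, y = 0, z = +75.5 mm.
- lid_2 (a joint): Opening angle of the lid of case_2, rad: 0 shut, grows as it opens, 1.57 upright, its stop lies a little past upright, between 1.6 and 1.9, to be found by feel. A sound hinge rubs with about 0.55 N m (5 to 7 N up at the handle lifts it, 1 to 4 N down shuts it) and stays at any angle; a worn one (about 0.1 N m) drops shut from half open within 1.5 s, but near upright it may stay short of the stop.
- handle_2 (a point): Middle of the handle bar of lid_2: round steel bar 10 mm thick, 100 mm long along the case's own y, on two end posts, its axis 40 mm above the lid's upper face and 18 mm in from the lid's free edge, 120.5 mm above the table when shut. Seen from the hinge axis it lies 168 mm out along the lid and 45 mm square to it.
- hinge_2 (a point): Middle of the hinge axis of lid_2: in the frame of case_2 at x = +90, y = 0, z = +75.5 mm.
- table: The grey work table; top at z = 0.
- hub: Aluminium wheel hub standing on end, 110 mm across, 115 high; bystander, origin under its middle.
- jar: Amber glass jar, 64 mm across, 85 high; bystander, origin under its middle.
- wrench: Steel wrench lying flat; bystander, origin under its middle.
- bearing: Steel ball-bearing ring lying flat, 52 mm across, 15 high; bystander, origin under its middle.
- can: Grey can, 66 mm across, 110 high; bystander, origin under its middle.
- hammer: Hammer lying beyond the case; bystander, origin under its middle.
- screwdriver: Screwdriver lying near the robot; bystander, origin under its middle.

How it is judged:
On the way, in this order (a step that is already met when the one before it is completed fails the run):
1. the robot lifts the lid of the case in front of it half open (0.55 to 1.05 rad) (((world y of case_1 above -0.2 m and value of joint lid_1 between 0.55 and 1.05 rad and (contact force between case_1 and the fingers above 0.3 N or contact force between case_1 and the arm above 0.3 N)) or (world y of case_2 above -0.2 m and value of joint lid_2 between 0.55 and 1.05 rad and (contact force between case_2 and the fingers above 0.3 N or contact force between case_2 and the arm above 0.3 N)))), for 0.05 s.
2. the lid is let go: untouched, it stays half open (0.55 to 1.05 rad) if the hinge is sound, or has dropped below 0.2 rad if it is worn (((world y of case_1 above -0.2 m and value of joint lid_1 between 0.55 and 1.05 rad and (contact force between case_1 and the fingers below 0.1 N and contact force between case_1 and the arm below 0.1 N) and velocity of joint lid_1 between -0.03 and 0.03 rad/s) or (world y of case_2 above -0.2 m and value of joint lid_2 below 0.2 rad and (contact force between case_2 and the fingers below 0.1 N and contact force between case_2 and the arm below 0.1 N)))), for 0.4 s.
At the end, for the whole second after the job is handed in: On the case in front of the robot: if its lid stayed up when let go, the lid is shut to within 0.015 rad (about 2.5 mm at the free edge); if it dropped, the lid leans back wide open on its stop, to within 0.015 rad. The other case is still shut, and both lids are at rest and untouched (((world y of case_1 above -0.2 m and value of joint lid_1 below 0.015 rad and value of joint lid_2 below 0.02 rad) or (world y of case_2 above -0.2 m and value of joint lid_2 above 1.685 rad and value of joint lid_1 below 0.02 rad)) and velocity of joint lid_1 between -0.03 and 0.03 rad/s and velocity of joint lid_2 between -0.03 and 0.03 rad/s and contact force between each of case_1, case_2 and the fingers below 0.1 N and contact force between each of case_1, case_2 and the arm below 0.1 N).
It fails at once if a case is shoved more than 20 mm from where it stood, or is tipped by more than 0.02 rad (about 4 mm at its edge) ((distance of case_1 from where it was at the start of the episode above 0.02 m or angle between case_1's own z axis and vertical above 0.02 rad) or (distance of case_2 from where it was at the start of the episode above 0.02 m or angle between case_2's own z axis and vertical above 0.02 rad)).
It fails at once if the robot leans on a case so hard that it stands on the table with more than 70 N (its weight of about 40 N and about 30 N more) ((contact force between case_1 and table above 70 N and (contact force between case_1 and the fingers above 0.3 N or contact force between case_1 and the arm above 0.3 N)) or (contact force between case_2 and table above 70 N and (contact force between case_2 and the fingers above 0.3 N or contact force between case_2 and the arm above 0.3 N))).
It fails at once if a bystander is moved more than 30 mm (distance of any of hub, jar, wrench, bearing, can, hammer, screwdriver from where it was at the start of the episode above 0.03 m).
It also fails if it takes over 64 s, if anything falls off the work surface, if the arm or the gripper's body presses on something with over 40 N, if the wrist force passes 120 N, or if a joint passes its speed limit or range.

ROBOT

A 6-joint arm with a two-finger parallel gripper is mounted at the origin on the work surface. World frame = base frame: x ahead of the robot, y to its left, z up, the work surface at z = 0. Lengths are in m, angles in rad, forces in N, time in s.
With the tool pointing down it reaches from about 0.3 to 0.875 m from the base axis. Payload 6.4 kg.
Tool frame: the origin (TCP) lies on the mounting face of the last link; the fingertips stand 173 mm ahead of it and the grasp point (between the pads) lies 155 mm ahead of it; z points along the fingers, y is the direction in which the jaws open and shut (so a half turn about z gives the same grasp; the last joint's range is limited). The gripper opens to 85 mm and grips with 20 to 120 N. Pads are 22 mm wide; open, the fingers measure 114 mm over their backs; the gripper's body (76 mm by 85 mm) begins 54 mm behind the grasp point. The pads swing forward as they close: fully open they stand 13 mm farther back than shut.
Start: joints at [-1.54, 0.181, 1.607, -0, 1.354, -0.206], TCP at [0.135, -0.559, 0.405] pointing down, gripper open.
Joint ranges: [-2.99, 2.99], [-0.89, 2.07], [0.3, 2.58], [-1.14, 4.28], [0, 2.63], [-3.12, 3.12]. Speed limits (rad/s): [2.57, 2.57, 3.01, 3.14, 3.14, 3.14].

INTERFACE

Orientations are given as a unit quaternion [x, y, z, w].
In Python, from rig import r gives the robot as it stands. The module is installed in compiled form; this text tells all that it offers.
- The arm moves only by the tool move_arm, never from a script. Its argument "moves" is a list that holds one entry, the list of rows, each a list of 7 numbers: the shift along the tool's x, y, z in m, then the turn, a rotation vector about the tool's x, y, z in degrees, then the opening, from 0 (shut) to 1 (fully open). A call has 1 to 12 rows; each row shifts and turns the commanded pose from where the row before left it, along the tool's axes as they then stand; what a row does not reach is not made up. A row lasts 1/8 s, in which the tool goes at most 62.5 mm and 10.7 degrees, less where a joint would pass 70% of its speed; a pose out of reach is approached as far as the arm can. A call is refused whole if a number of a shift passes 0.0625 or a number of a turn 10.7, either way. A call with a gripper value outside its range is refused whole. The fingers move at their own pace and stop on an object; the grip force is fixed at half the most. Time passes only in rows, so rows that do not move let the fingers close. It gives the time, the measured TCP pose, the force and the opening at its end, in the units of the state.
- r.observe(): the state, without advancing time (a new reading comes with each control period).
- r.read_camera(name): name is "side" or "top" or "wrist"; returns a dict with "color" (420x560x3 uint8, blue, green, red), "fx", "fy", "cx", "cy" (pixels), "rvec" (rotation vector, rad) and "tvec" (3), from world to camera coordinates, as OpenCV has them. Camera axes: x right, y down, z forward; pixel columns grow to the right and rows downward; lengths in m; the calibration is good to about 2 mm. A picture is of the moment at which its call begins. There is no depth.
- r.hand_in(): hands the job in, once; it reports no verdict.
The state is a dict: "t": time; "joints": joint angles; "qvel": joint speeds; "joint_torque": joint torques, N m; "position": TCP position; "tcp_rot": TCP orientation; "contact_force": force on the tool from outside, world axes, zero at the start; "ft_torque": the same for the moment, N m; "width": finger opening in m.
Only numpy, scipy, OpenCV 4.12 (cv2) and the standard library are available. Lean on these libraries where they do the work, as an engineer would, in place of code of your own. Each camera call takes 0.05 s, during which the arm holds its last target. There are 200 camera calls.

## Working session

There is one attempt and no reset: what is moved stays moved. The work goes in short steps, Python scripts to look and compute and a tool call to move; the robot and the scene stay as the last step left them, time stands still between calls to the robot, and variables do not carry over. Pictures are saved under pics/ and viewed, about 8 in all and at most 12, crops included, and the job is handed in when it is done.

Besides the shell and the picture viewer there is one more tool, called after "Request:" by a JSON object that holds its "name" and its "arguments", one argument or row to a line. move_arm: Moves the arm, as the interface text tells. Its arguments: {"type":"object","properties":{"moves":{"type":"array"}},"required":["moves"]}

```bash
mkdir -p pics
python3 - <<'E'
from rig import r
import cv2,numpy as np,pickle
o=r.observe();print({k:np.round(v,3) for k,v in o.items()})
a={n:r.read_camera(n) for n in("top","side")}
pickle.dump(a,open("c0.pkl","wb"))
for n in a:
  cv2.imwrite(f"pics/{n}0.png",a[n]["color"]); print(n,[np.round(a[n][k],3) for k in("fx","fy","cx","cy","rvec","tvec")])
E
```

```text
{'t': np.float64(0.0), 'joints': array([-1.54 ,  0.182,  1.608, -0.   ,  1.354, -0.206]), 'qvel': array([-0.   , -0.   ,  0.   ,  0.001, -0.001,  0.   ]), 'joint_torque': array([ 1.0000e-03, -4.4487e+01, -3.5134e+01, -0.0000e+00,  9.0000e-03,
        0.0000e+00]), 'position': array([ 0.135, -0.559,  0.404]), 'tcp_rot': array([ 0.993,  0.118,  0.   , -0.001]), 'contact_force': array([-0.923, -0.241,  0.157]), 'ft_torque': array([-0.013,  0.007,  0.022]), 'width': np.float64(0.085)}
top [np.float64(535.668), np.float64(535.668), np.float64(284.964), np.float64(206.668), array([ 2.11 , -2.149,  0.159]), array([0.033, 0.557, 1.626])]
side [np.float64(439.175), np.float64(439.175), np.float64(286.373), np.float64(213.091), array([ 0.702, -2.708,  0.989]), array([0.496, 0.25 , 1.362])]
```

View pics/top0.png

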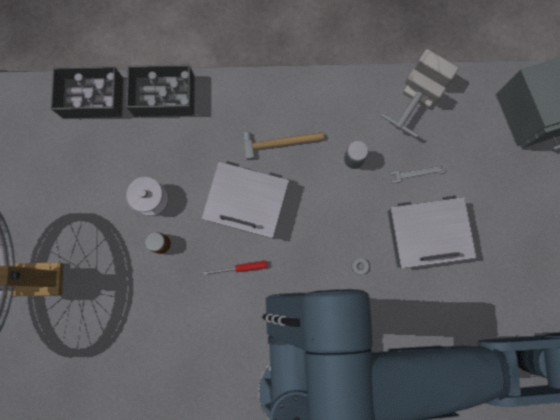

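View pics/side0.png

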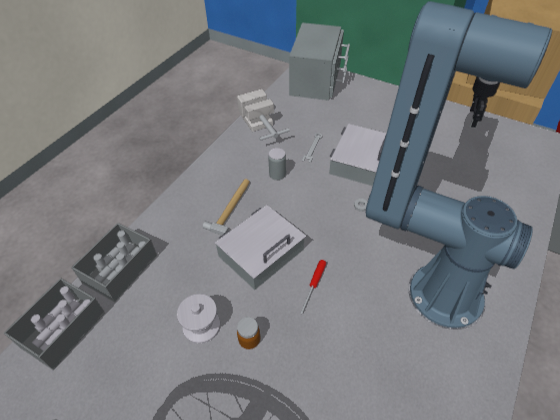

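The top view shows the test case's lid centred near pixel (247,200) with its handle at (238,222). The other case is at (433,233). The screwdriver lies at (240,268), on the robot's side of the case, and the hammer is beyond it. The side view shows both lids shut.

```bash
cat > h.py <<'E'
import cv2,numpy as np
def ray(c,uv,z):
    K=np.array([[c["fx"],0,c["cx"]],[0,c["fy"],c["cy"]],[0,0,1]]);R=cv2.Rodrigues(np.array(c["rvec"],float))[0]
    uv=np.atleast_2d(np.array(uv,float));o=-R.T@np.ravel(c["tvec"])
    d=np.c_[uv,np.ones(len(uv))]@np.linalg.inv(K).T@R
    return o+d*((z-o[2])/d[:,2])[:,None]
def proj(c,P):
    K=np.array([[c["fx"],0,c["cx"]],[0,c["fy"],c["cy"]],[0,0,1]])
    return cv2.projectPoints(np.atleast_2d(np.array(P,float)),np.array(c["rvec"],float),np.array(c["tvec"],float),K,None)[0][:,0]
E
python3 - <<'E'
from h import *
import pickle
a=pickle.load(open("c0.pkl","rb"))
def quad(n,roi):
    c=a[n];g=cv2.cvtColor(c["color"],cv2.COLOR_BGR2GRAY);x0,y0,x1,y1=roi
    s=g[y0:y1,x0:x1];t,m=cv2.threshold(s,0,255,cv2.THRESH_OTSU)
    return c,s,t,m
c,s,t,m=quad("top",(195,155,300,245))
k=np.ones((3,3),np.uint8)
g=s
for th in (105,115,125,135):
    m=(g>th).astype(np.uint8)*255; m=cv2.morphologyEx(m,cv2.MORPH_CLOSE,np.ones((9,9),np.uint8))
    n,l,st,_=cv2.connectedComponentsWithStats(m);i=1+np.argmax(st[1:,4])
    ct=max(cv2.findContours((l==i).astype(np.uint8),0,cv2.CHAIN_APPROX_NONE)[0],key=cv2.contourArea)
    P=ray(c,ct[:,0]+[195,155],0.0805)[:,:2]
    (cx,cy),sz,an=cv2.minAreaRect((P*1000).astype(np.float32));print("lid",th,st[i,4],cx,cy,sz,an)
d=((s<70)*255).astype(np.uint8)
for ct in cv2.findContours(d,0,cv2.CHAIN_APPROX_NONE)[0]:
    if cv2.contourArea(ct)>15:
        P=ray(c,ct[:,0]+[195,155],0.1205)[:,:2]*1000
        print("dark",cv2.boundingRect(ct),cv2.minAreaRect(P.astype(np.float32)))
print(np.percentile(s,[2,20,40,60,80,95]))
im=np.hstack([cv2.resize(a["top"]["color"][150:250,190:310],None,fx=3.3,fy=3.3*1.6,interpolation=2)[:528],cv2.resize(a["side"]["color"][195:295,205:315],None,fx=3.6,fy=5.28,interpolation=2)])
cv2.imwrite("pics/crop.png",im);print(im.shape)
E
```

```text
lid 105 8432 578.1641235351562 141.1497802734375 (323.82025146484375, 277.7300109863281) 88.7855224609375
lid 115 4409 578.8270263671875 147.67581176757812 (229.10951232910156, 187.77484130859375) 74.0295639038086
lid 125 4302 578.7432861328125 146.72691345214844 (224.75045776367188, 184.4188690185547) 73.85429382324219
lid 135 4157 577.3574829101562 146.10147094726562 (221.29673767089844, 180.73260498046875) 73.79222106933594
[ 69. 106. 108. 137. 142. 146.]
(528, 792, 3)
```

View pics/crop.png

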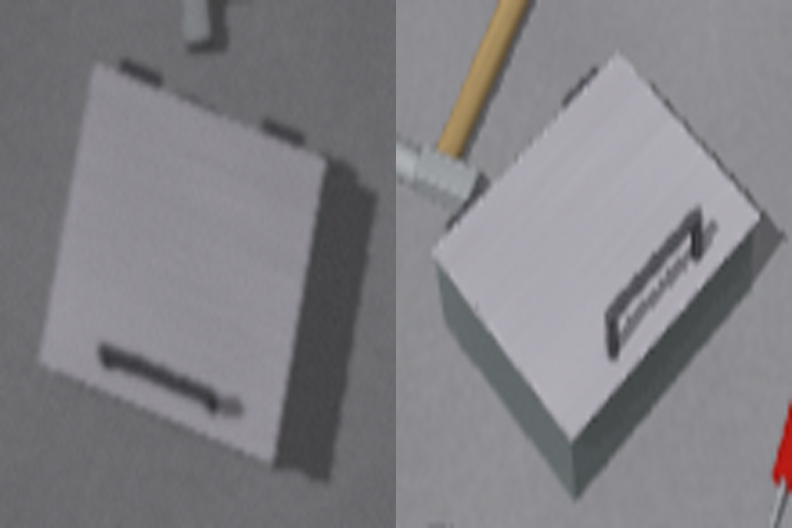

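```bash
cat >> h.py <<'E'
from scipy.spatial.transform import Rotation as Ro
def st(r):
    o=r.observe();R=Ro.from_quat(o["tcp_rot"]);p=np.array(o["position"]);g=p+R.as_matrix()[:,2]*.155
    print("t%.2f"%o["t"],"tcp",p.round(4),"grasp",g.round(4),"F",np.round(o["contact_force"],2),"w%.4f"%o["width"],"\n",R.as_matrix().round(4).tolist());return p,R,g
E
python3 - <<'E'
from h import *
import pickle
a=pickle.load(open("c0.pkl","rb"))
for n,roi in(("top",(215,213,262,232)),("side",(255,228,295,268))):
    c=a[n];g=cv2.cvtColor(c["color"],cv2.COLOR_BGR2GRAY);x0,y0,x1,y1=roi;s=g[y0:y1,x0:x1]
    d=((s<90)*255).astype(np.uint8)
    for ct in cv2.findContours(d,0,cv2.CHAIN_APPROX_NONE)[0]:
        if cv2.contourArea(ct)>15:
            P=ray(c,ct[:,0]+[x0,y0],0.1205)[:,:2]*1000
            print(n,cv2.boundingRect(ct),cv2.minAreaRect(P.astype(np.float32)))
yw=np.radians(-16.1);ex=np.array([np.cos(yw),np.sin(yw)]);ey=np.array([-ex[1],ex[0]])
C=np.array([.5787,.1467]);H=C-.075*ex;print("handle",H,"hinge",C+.093*ex)
for n in a: print(n,proj(a[n],[[*(H+s*.05*ey),.1205] for s in(-1,1)]), proj(a[n],[[*(C+sx*.093*ex+sy*.113*ey),.0805] for sx in(-1,1) for sy in (-1,1)]).round(1).tolist())
E
```

```text
top (5, 3, 37, 12) ((504.2716064453125, 162.68893432617188), (111.73064422607422, 11.101903915405273), 74.40039825439453)
side (13, 18, 27, 22) ((462.17364501953125, 201.85101318359375), (107.64115142822266, 27.07078742980957), 73.30935668945312)
side (9, 7, 26, 28) ((501.69720458984375, 178.6431121826172), (118.39495849609375, 25.865140914916992), 73.35979461669922)
handle [0.50664156 0.1674986 ] hinge [0.66805246 0.12090974]
top [[252.46709274 224.74638904]
 [220.17322802 216.11848978]] [[271.9, 237.5], [200.5, 218.4], [287.8, 179.4], [217.6, 161.1]]
side [[288.6197727  235.48181447]
 [264.95042242 254.30730768]] [[306.5, 235.2], [254.1, 277.9], [266.8, 204.3], [214.7, 242.1]]
```

Request:
{"name": "move_arm", "arguments": {
  "moves": [
    [[0.033,-0.0387,0,0,0,0,1],[0.033,-0.0387,0,0,0,0,1],[0.033,-0.0387,0,0,0,0,1],[0.033,-0.0387,0,0,0,0,1],[0.033,-0.0387,0,0,0,0,1],[0.033,-0.0387,0,0,0,0,1],[0.033,-0.0387,0,0,0,0,1],[0.033,-0.0387,0,0,0,0,1]]
  ]
}}

```text
t: 1.1
position: [0.3192, -0.1945, 0.4046]
tcp_rot: [0.993, 0.118, 0.0, 0.0]
contact_force: [2.0, 0.6, 0.2]
width: 0.0852
```

Request:
{"name": "move_arm", "arguments": {
  "moves": [
    [[0.0333,-0.0385,0,0,0,0,1],[0.0333,-0.0385,0,0,0,0,1],[0.0333,-0.0385,0,0,0,0,1],[0.0333,-0.0385,0,0,0,0,1],[0.0333,-0.0385,0,0,0,0,1],[0.0333,-0.0385,0,0,0,0,1],[0.0333,-0.0385,0,0,0,0,1],[0.0333,-0.0385,0,0,0,0,1]]
  ]
}}

```text
t: 2.1
position: [0.506, 0.1676, 0.4043]
tcp_rot: [0.993, 0.118, -0.0, 0.0]
contact_force: [0.2, -1.5, -0.2]
width: 0.0853
```

Request:
{"name": "move_arm", "arguments": {
  "moves": [
    [[0,0,0,0,0,-10,1],[0,0,0,0,0,-10,1],[0,0,0,0,0,-10,1],[0,0,0,0,0,-10,1],[0,0,0,0,0,-10,1],[0,0,0,0,0,-10,1],[0,0,0,0,0,0,1]]
  ]
}}

```text
t: 2.98
position: [0.5055, 0.1658, 0.4043]
tcp_rot: [0.801, 0.598, -0.0, -0.0]
contact_force: [0.6, -0.5, -0.9]
width: 0.0856
```

Run:
```python
from h import *
from rig import r
import pickle
st(r);c=r.read_camera("wrist");pickle.dump(c,open("w1.pkl","wb"));cv2.imwrite("pics/w1.png",c["color"])
yw=np.radians(-16.1);ex=np.array([np.cos(yw),np.sin(yw)]);ey=np.array([-ex[1],ex[0]]);H=np.array([.5066,.1675])
print(proj(c,[[*(H+s*.05*ey),.1205] for s in(-1,1)]),c["tvec"])
```

```text
t2.98 tcp [0.5055 0.1658 0.4043] grasp [0.5053 0.1658 0.2493] F [ 0.56 -0.5  -0.94] w0.0856 
 [[0.2843, 0.9587, -0.0008], [0.9587, -0.2843, -0.0001], [-0.0003, -0.0008, -1.0]]
[[281.64777905 265.42359749]
 [280.81739567 137.33035823]] [-0.43654012  0.25189806  0.46684744]
```

View pics/w1.png

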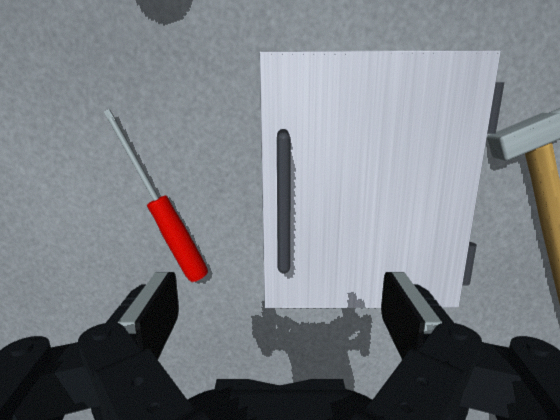

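The wrist view puts the bar at column 283.5, rows 130–273. That is within 2 px of the prediction, so the handle pose is good. I'll descend and grip.

Request:
{"name": "move_arm", "arguments": {
  "moves": [
    [[0.002,0.0018,0.03,0,0,0,0.5],[0,0,0.03,0,0,0,0.5],[0,0,0.03,0,0,0,0.5],[0,0,0.025,0,0,0,0.5],[0,0,0.015,0,0,0,0.5],[0,0,0,0,0,0,0.5]]
  ]
}}

```text
t: 3.78
position: [0.5075, 0.1672, 0.2737]
tcp_rot: [0.801, 0.598, -0.001, -0.001]
contact_force: [0.7, 0.1, 0.4]
width: 0.0428
```

Run:
```python
from h import *
from rig import r
st(r);c=r.read_camera("wrist");cv2.imwrite("pics/w2.png",c["color"])
```

```text
t3.77 tcp [0.5075 0.1672 0.2737] grasp [0.5072 0.1671 0.1187] F [0.7  0.06 0.44] w0.0428 
 [[0.2843, 0.9587, -0.0023], [0.9587, -0.2843, -0.0002], [-0.0009, -0.0021, -1.0]]
```

View pics/w2.png

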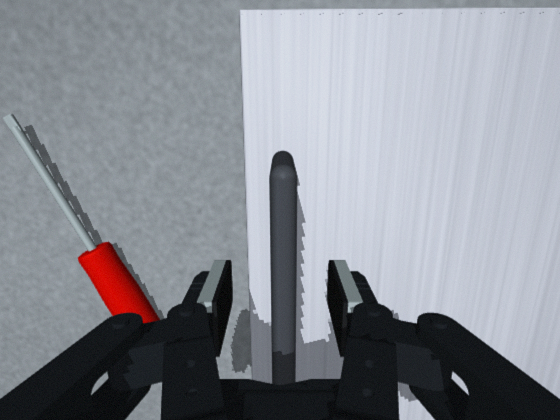

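The bar (column ~284) sits between the finger faces (columns 231 and 330). I'll shift 1 mm towards the hinge and close.

Request:
{"name": "move_arm", "arguments": {
  "moves": [
    [[0,0.001,0,0,0,0,0.3],[0,0,0,0,0,0,0.2],[0,0,0,0,0,0,0.15],[0,0,0,0,0,0,0.1],[0,0,0,0,0,0,0],[0,0,0,0,0,0,0],[0,0,0,0,0,0,0]]
  ]
}}

```text
t: 4.7
position: [0.5087, 0.1671, 0.2753]
tcp_rot: [0.801, 0.599, -0.0, -0.0]
contact_force: [-4.2, 1.0, 6.6]
width: 0.008
```

```bash
cat >> h.py <<'E'
ex=np.array([np.cos(np.radians(-16.1)),np.sin(np.radians(-16.1)),0]);ez=np.array([0,0,1.])
HG=np.array([.5076,.1672,.1205])+.168*ex-.045*ez
def hand(th): # handle point at lid angle th
    a=th+np.arctan2(.045,.168);return HG+np.hypot(.168,.045)*(-np.cos(a)*ex+np.sin(a)*ez)
def bar(g): # lid angle & radius from grasp point
    d=g-HG;u=d@ex;return np.arctan2(d[2],-u)-np.arctan2(.045,.168),np.hypot(u,d[2])
E
python3 - <<'E'
from h import *
from rig import r
p,R,g=st(r);print(bar(g))
# per-row steps: lid rotates dth, tool rotates by frac*dth about tool x (find sign), grasp follows arc
off=g-hand(0)
f=.45;N=15;dth=.75/N
axis=R.as_matrix()[:,0];
# opening rotation: -ex -> +ez  is rotation about k=cross(-ex,ez)
k=np.cross(-ex,ez);print("k.toolx",k@axis)
Rs=[Ro.from_rotvec(k*f*dth*i)*R for i in range(N+1)]
P=[hand(dth*i)+off*0+ (g-hand(0)) - Rs[i].as_matrix()[:,2]*.155 for i in range(N+1)]
for i in range(N):
    d=Rs[i].as_matrix().T@(P[i+1]-P[i]);w=np.degrees((Rs[i].inv()*Rs[i+1]).as_rotvec());print((d*1000).round(1),w.round(2))
E
```

```text
t4.70 tcp [0.5087 0.1671 0.2753] grasp [0.5086 0.1672 0.1203] F [-4.21  0.96  6.55] w0.0080 
 [[0.2828, 0.9592, -0.0005], [0.9592, -0.2828, 0.0002], [0.0001, -0.0005, -1.0]]
(np.float64(9.525037823537863e-05), np.float64(0.172907514322807))
k.toolx 0.9999838734898973
[ 0.   5.9 -8.3] [ 1.29 -0.01  0.  ]
[ 0.   6.2 -8.2] [ 1.29 -0.01  0.  ]
[ 0.   6.4 -8.2] [ 1.29 -0.01  0.  ]
[ 0.   6.6 -8.1] [ 1.29 -0.01  0.  ]
[ 0.   6.8 -8. ] [ 1.29 -0.01  0.  ]
[ 0.   7.1 -7.9] [ 1.29 -0.01  0.  ]
[ 0.   7.3 -7.8] [ 1.29 -0.01  0.  ]
[ 0.   7.5 -7.7] [ 1.29 -0.01  0.  ]
[ 0.   7.7 -7.6] [ 1.29 -0.01  0.  ]
[ 0.   7.9 -7.4] [ 1.29 -0.01  0.  ]
[ 0.   8.1 -7.3] [ 1.29 -0.01  0.  ]
[ 0.   8.3 -7.2] [ 1.29 -0.01  0.  ]
[ 0.   8.5 -7.1] [ 1.29 -0.01  0.  ]
[ 0.   8.7 -6.9] [ 1.29 -0.01  0.  ]
[ 0.1  8.9 -6.8] [ 1.29 -0.01  0.  ]
```

Request:
{"name": "move_arm", "arguments": {
  "moves": [
    [[0,0,-0.0015,0,0,0,0],[0,0.006,-0.0083,1.3,0,0,0],[0,0.006,-0.0083,1.3,0,0,0],[0,0.0064,-0.0082,1.3,0,0,0],[0,0.0066,-0.0081,1.3,0,0,0]]
  ]
}}

```text
t: 5.32
position: [0.5338, 0.1597, 0.3068]
tcp_rot: [0.8, 0.598, -0.028, -0.037]
contact_force: [4.0, 2.9, -10.1]
width: 0.008
```

Run:
```python
from h import *
from rig import r
p,R,g=st(r);print(bar(g),.2-.0)
```

```text
t5.33 tcp [0.5338 0.1597 0.3068] grasp [0.52   0.1638 0.1525] F [  4.02   2.87 -10.06] w0.0080 
 [[0.2831, 0.955, -0.0889], [0.9591, -0.2819, 0.0265], [0.0003, -0.0928, -0.9957]]
(np.float64(0.1988153918775084), np.float64(0.17318238571430572)) 0.2
```

Request:
{"name": "move_arm", "arguments": {
  "moves": [
    [[0,0.0076,-0.008,1.3,0,0,0],[0,0.0076,-0.0079,1.3,0,0,0],[0,0.0073,-0.0078,1.3,0,0,0],[0,0.0075,-0.0077,1.3,0,0,0],[0,0.0077,-0.0076,1.3,0,0,0]]
  ]
}}

```text
t: 5.95
position: [0.5735, 0.1482, 0.3396]
tcp_rot: [0.796, 0.596, -0.063, -0.084]
contact_force: [-3.2, 3.9, -6.3]
width: 0.0083
```

Run:
```python
from h import *
from rig import r
p,R,g=st(r);print(bar(g))
```

```text
t5.95 tcp [0.5735 0.1482 0.3396] grasp [0.5422 0.1573 0.1881] F [-3.18  3.9  -6.27] w0.0083 
 [[0.2824, 0.9379, -0.2016], [0.9593, -0.2762, 0.0589], [-0.0005, -0.21, -0.9777]]
(np.float64(0.444604517550232), np.float64(0.1734879696140709))
```

Request:
{"name": "move_arm", "arguments": {
  "moves": [
    [[0.0006,0.0079,-0.0074,1.3,0,0,0],[0,0.0081,-0.0073,1.3,0,0,0],[0,0.0083,-0.0072,1.3,0,0,0],[0,0.0085,-0.0071,1.3,0,0,0],[0,0.0087,-0.0069,1.3,0,0,0],[0,0.0089,-0.0068,1.3,0,0,0],[0,0,0,0,0,0,0]]
  ]
}}

```text
t: 6.82
position: [0.6315, 0.1314, 0.3696]
tcp_rot: [0.789, 0.59, -0.103, -0.138]
contact_force: [-6.9, 0.5, 6.0]
width: 0.0081
```

Run:
```python
from h import *
from rig import r
p,R,g=st(r);print(bar(g))
```

```text
t6.83 tcp [0.6315 0.1314 0.3696] grasp [0.5811 0.1461 0.2238] F [-6.89  0.5   5.98] w0.0081 
 [[0.2825, 0.9024, -0.3254], [0.9593, -0.266, 0.095], [-0.0008, -0.339, -0.9408]]
(np.float64(0.7561170473567883), np.float64(0.17429844217980922))
```

Lid is at ~0.76 rad. I'll relax the radial push and then let go.

Request:
{"name": "move_arm", "arguments": {
  "moves": [
    [[0,-0.0012,-0.0009,0,0,0,0],[0,0,0,0,0,0,0],[0,0,0,0,0,0,0.5],[0,0,0,0,0,0,0.5],[0,0,-0.02,0,0,0,0.5],[0,0,-0.03,0,0,0,0.5],[0,0,-0.03,0,0,0,0.5],[0,0,0,0,0,0,0.5],[0,0,0,0,0,0,0.5],[0,0,0,0,0,0,0.5],[0,0,0,0,0,0,0.5],[0,0,0,0,0,0,0.5]]
  ]
}}

```text
t: 8.32
position: [0.6568, 0.124, 0.446]
tcp_rot: [0.789, 0.59, -0.102, -0.136]
contact_force: [0.1, -0.5, 0.5]
width: 0.0427
```

Run:
```python
from h import *
from rig import r
st(r);c=r.read_camera("side");import pickle;pickle.dump(c,open("s3.pkl","wb"))
print({th:proj(c,[hand(th)]).round(0).tolist() for th in(0,.6,.756,.9)})
cv2.imwrite("pics/s3.png",cv2.resize(c["color"][120:320,170:410],None,fx=2.5,fy=2.5))
```

```text
t8.32 tcp [0.6568 0.124  0.446 ] grasp [0.607  0.1387 0.2999] F [ 0.11 -0.48  0.52] w0.0427 
 [[0.2828, 0.9039, -0.321], [0.9592, -0.2665, 0.0944], [-0.0002, -0.3346, -0.9424]]
{0: [[277.0, 245.0]], 0.6: [[263.0, 216.0]], 0.756: [[258.0, 209.0]], 0.9: [[253.0, 202.0]]}
```

View pics/s3.png

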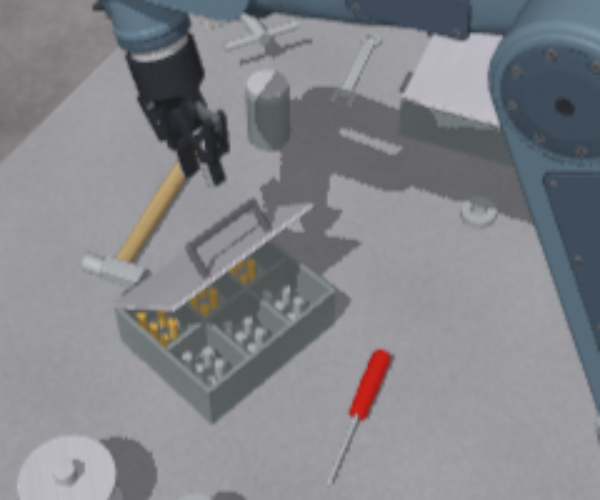

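The lid stays up 0.9 s after release, with its bar at about full-image (261,211), i.e. about 0.7 rad. I'll wait another second and measure the change.

Request:
{"name": "move_arm", "arguments": {
  "moves": [
    [[0,0,0,0,0,0,0.5],[0,0,0,0,0,0,0.5],[0,0,0,0,0,0,0.5],[0,0,0,0,0,0,0.5],[0,0,0,0,0,0,0.5],[0,0,0,0,0,0,0.5],[0,0,0,0,0,0,0.5],[0,0,0,0,0,0,0.5]]
  ]
}}

```text
t: 9.38
position: [0.6569, 0.1239, 0.4465]
tcp_rot: [0.789, 0.59, -0.101, -0.136]
contact_force: [-0.5, -0.6, -0.5]
width: 0.0431
```

Run:
```python
from h import *
from rig import r
import pickle
a=pickle.load(open("s3.pkl","rb"))["color"];b=r.read_camera("side")["color"]
print("diff in lid roi",cv2.absdiff(a,b)[195:250,215:300].max(), cv2.absdiff(a,b)[195:250,215:300].mean())
p,R,g=st(r)
t=hand(.72);M=R.as_matrix();print("to bar (tool)",(M.T@(t-g)*1000).round(1))
```

```text
diff in lid roi 4 0.45390374331550803
t9.43 tcp [0.6569 0.1239 0.4465] grasp [0.6073 0.1386 0.3004] F [0.35 0.02 0.21] w0.0427 
 [[0.2829, 0.9041, -0.3202], [0.9591, -0.2667, 0.0945], [0.0, -0.3338, -0.9426]]
to bar (tool) [-0.3 -3.7 86.5]
```

The lid roi is unchanged over one more second (max pixel diff 4, noise), so the hinge is sound. I'll regrip and swing the lid shut.

Request:
{"name": "move_arm", "arguments": {
  "moves": [
    [[0,0,0.03,0,0,0,0.5],[0,-0.001,0.03,0,0,0,0.5],[0,-0.001,0.019,0,0,0,0.5],[0,0,0,0,0,0,0.3],[0,0,0,0,0,0,0.15],[0,0,0,0,0,0,0],[0,0,0,0,0,0,0],[0,0,0,0,0,0,0]]
  ]
}}

```text
t: 10.42
position: [0.6304, 0.1318, 0.373]
tcp_rot: [0.79, 0.59, -0.101, -0.135]
contact_force: [5.1, 0.4, -5.4]
width: 0.0078
```

```bash
cat > pl.py <<'E'
from h import *
from rig import r
import sys
p,R,g=st(r);th,rad=bar(g);print(th,rad)
f=.45;dth=-.05;k=np.cross(-ex,ez);N=int(sys.argv[1])
o=g-hand(th)
Rs=[Ro.from_rotvec(k*f*dth*i)*R for i in range(N+1)]
P=[hand(th+dth*i)-Rs[i].as_matrix()[:,2]*.155 for i in range(N+1)]
for i in range(N): print(((Rs[i].as_matrix().T@(P[i+1]-P[i]))*1000).round(1),np.degrees((Rs[i].inv()*Rs[i+1]).as_rotvec()).round(2))
E
python3 pl.py 13
```

```text
t10.43 tcp [0.6304 0.1318 0.373 ] grasp [0.5811 0.1465 0.2268] F [ 5.06  0.45 -5.44] w0.0078 
 [[0.2832, 0.9048, -0.3181], [0.9591, -0.2669, 0.0946], [0.0007, -0.3319, -0.9433]]
0.7644694738947148 0.1769142365599373
[-0.1 -8.8  6.9] [-1.29  0.01 -0.  ]
[-0.1 -8.6  7. ] [-1.29  0.01 -0.  ]
[-0.1 -8.5  7.2] [-1.29  0.01 -0.  ]
[-0.1 -8.3  7.3] [-1.29  0.01 -0.  ]
[-0.1 -8.1  7.4] [-1.29  0.01 -0.  ]
[-0.1 -7.8  7.6] [-1.29  0.01 -0.  ]
[-0.1 -7.6  7.7] [-1.29  0.01 -0.  ]
[-0.1 -7.4  7.8] [-1.29  0.01 -0.  ]
[-0.1 -7.2  7.9] [-1.29  0.01 -0.  ]
[-0.1 -7.   8. ] [-1.29  0.01 -0.  ]
[-0.1 -6.8  8.1] [-1.29  0.01 -0.  ]
[-0.1 -6.6  8.2] [-1.29  0.01 -0.  ]
[-0.1 -6.3  8.3] [-1.29  0.01 -0.  ]
```

Request:
{"name": "move_arm", "arguments": {
  "moves": [
    [[0,0.0012,0.001,0,0,0,0],[0,-0.0088,0.0069,-1.3,0,0,0],[0,-0.0086,0.007,-1.3,0,0,0],[0,-0.0085,0.0072,-1.3,0,0,0],[0,-0.0083,0.0073,-1.3,0,0,0],[0,-0.0081,0.0074,-1.3,0,0,0]]
  ]
}}

```text
t: 11.18
position: [0.5818, 0.146, 0.3503]
tcp_rot: [0.796, 0.595, -0.067, -0.089]
contact_force: [3.1, -0.4, 2.8]
width: 0.0073
```

```bash
python3 pl.py 9
```

```text
t11.18 tcp [0.5818 0.146  0.3503] grasp [0.5489 0.1558 0.1992] F [ 3.1  -0.45  2.77] w0.0073 
 [[0.2829, 0.9354, -0.2122], [0.9592, -0.2758, 0.063], [0.0004, -0.2214, -0.9752]]
0.5178446848229306 0.175926473238392
[-0.1 -7.9  7.5] [-1.29  0.01 -0.  ]
[-0.1 -7.7  7.7] [-1.29  0.01 -0.  ]
[-0.1 -7.5  7.8] [-1.29  0.01 -0.  ]
[-0.1 -7.3  7.9] [-1.29  0.01 -0.  ]
[-0.1 -7.   8. ] [-1.29  0.01 -0.  ]
[-0.1 -6.8  8.1] [-1.29  0.01 -0.  ]
[-0.1 -6.6  8.2] [-1.29  0.01 -0.  ]
[-0.  -6.4  8.2] [-1.29  0.01 -0.  ]
[-0.  -6.2  8.3] [-1.29  0.01 -0.  ]
```

Request:
{"name": "move_arm", "arguments": {
  "moves": [
    [[0,-0.0079,0.0075,-1.3,0,0,0],[0,-0.0077,0.0077,-1.3,0,0,0],[0,-0.0075,0.0078,-1.3,0,0,0],[0,-0.0073,0.0079,-1.3,0,0,0],[0,-0.007,0.008,-1.3,0,0,0]]
  ]
}}

```text
t: 11.8
position: [0.5402, 0.1583, 0.3189]
tcp_rot: [0.8, 0.598, -0.033, -0.044]
contact_force: [2.9, -2.1, -0.2]
width: 0.0076
```

```bash
python3 pl.py 4
```

```text
t11.80 tcp [0.5402 0.1583 0.3189] grasp [0.524  0.1631 0.1648] F [ 2.91 -2.07 -0.16] w0.0076 
 [[0.2829, 0.9534, -0.1045], [0.9591, -0.2812, 0.0311], [0.0003, -0.109, -0.994]]
0.27186376549191305 0.1755485771787024
[-0.  -6.9  8.1] [-1.29  0.01 -0.  ]
[-0.  -6.6  8.1] [-1.29  0.01 -0.  ]
[-0.  -6.4  8.2] [-1.29  0.01 -0.  ]
[-0.  -6.2  8.3] [-1.29  0.01 -0.  ]
```

Request:
{"name": "move_arm", "arguments": {
  "moves": [
    [[0,-0.0069,0.0081,-1.3,0,0,0],[0,-0.0066,0.0081,-1.3,0,0,0],[0,-0.0064,0.0082,-1.3,0,0,0],[0,-0.0062,0.0083,-1.3,0,0,0]]
  ]
}}

```text
t: 12.3
position: [0.5131, 0.1662, 0.2885]
tcp_rot: [0.801, 0.599, -0.005, -0.007]
contact_force: [5.0, -2.7, -0.4]
width: 0.0075
```

```bash
python3 pl.py 1
```

```text
t12.30 tcp [0.5131 0.1662 0.2885] grasp [0.5105 0.167  0.1335] F [ 4.98 -2.75 -0.35] w0.0075 
 [[0.2828, 0.959, -0.0167], [0.9592, -0.2827, 0.0053], [0.0004, -0.0175, -0.9998]]
0.07634876334454666 0.1750275048368724
[-0.  -6.   8.4] [-1.29  0.01 -0.  ]
```

Request:
{"name": "move_arm", "arguments": {
  "moves": [
    [[0,0,0,0,0,0,0.5],[0,0,0,0,0,0,0.5],[0,0,-0.025,0,0,0,0.5],[0,0,-0.025,-1,0,0,0.5],[0,-0.003,0,0,0,0,0],[0,0,0,0,0,0,0],[0,0,0,0,0,0,0],[0,0,0.01,0,0,0,0],[0,0,0.01,0,0,0,0],[0,0,0.007,0,0,0,0],[0,0,0.005,0,0,0,0]]
  ]
}}

```text
t: 13.68
position: [0.5103, 0.1671, 0.3046]
tcp_rot: [0.801, 0.599, -0.002, -0.002]
contact_force: [-0.3, -0.2, 0.1]
width: 0.0002
```

Run:
```python
from h import *
from rig import r
p,R,g=st(r);print("tip",p+R.as_matrix()[:,2]*.173,hand(0),hand(.06))
```

```text
t13.68 tcp [0.5103 0.1671 0.3046] grasp [0.5094 0.1673 0.1496] F [-0.33 -0.17  0.14] w0.0002 
 [[0.283, 0.9591, -0.0061], [0.9591, -0.283, 0.0014], [-0.0004, -0.0062, -1.0]]
tip [0.50928823 0.16730047 0.13162522] [0.5076 0.1672 0.1205] [0.510483   0.16636786 0.13049298]
```

Request:
{"name": "move_arm", "arguments": {
  "moves": [
    [[0,0,0.002,0,0,0,0],[0,0,0.002,0,0,0,0],[0,0,0.001,0,0,0,0],[0,0,0,0,0,0,0]]
  ]
}}

```text
t: 14.18
position: [0.5105, 0.1671, 0.3006]
tcp_rot: [0.801, 0.599, -0.001, -0.002]
contact_force: [0.3, 0.3, 0.3]
width: 0.0001
```

Request:
{"name": "move_arm", "arguments": {
  "moves": [
    [[0,0,0.001,0,0,0,0],[0,0,0.001,0,0,0,0],[0,0,0,0,0,0,0]]
  ]
}}

```text
t: 14.55
position: [0.5105, 0.1672, 0.2988]
tcp_rot: [0.801, 0.599, -0.001, -0.002]
contact_force: [-1.8, 0.3, 3.6]
width: 0.0002
```

Request:
{"name": "move_arm", "arguments": {
  "moves": [
    [[0,0,0.001,0,0,0,0],[0,0,0.001,0,0,0,0],[0,0,0,0,0,0,0]]
  ]
}}

```text
t: 14.92
position: [0.5106, 0.1672, 0.2985]
tcp_rot: [0.801, 0.599, -0.001, -0.002]
contact_force: [-9.0, -1.6, 17.3]
width: 0.0003
```

The force rose to 17 N with the tip at the fully shut height (0.1255), so the lid is home. I'll back off and check.

Request:
{"name": "move_arm", "arguments": {
  "moves": [
    [[0,0,-0.002,0,0,0,0],[0,0,-0.01,0,0,0,0],[0,0,-0.03,0,0,0,0],[0,0,-0.05,0,0,0,0],[0,0,-0.05,0,0,0,0],[0,0,0,0,0,0,0]]
  ]
}}

```text
t: 15.68
position: [0.5123, 0.167, 0.4439]
tcp_rot: [0.801, 0.599, 0.003, 0.0]
contact_force: [0.8, 0.1, -0.2]
width: 0.0001
```

Run:
```python
from h import *
from rig import r
import pickle
a=pickle.load(open("c0.pkl","rb"))["side"]["color"];st(r);b=r.read_camera("side")["color"]
x,y,X,Y=205,195,315,300
A=cv2.cvtColor(a,6)[y:Y,x:X].astype(np.float32);B=cv2.cvtColor(b,6)[y:Y,x:X].astype(np.float32)
d=abs(A-B);print("mean diff",d.mean())
# handle and side-wall shift by phase correlation of front corner + handle patches
for n,(u,v,w,h) in dict(handle=(255,228,45,40),front=(235,255,60,40)).items():
    p=lambda I:cv2.cvtColor(I,6)[v:v+h,u:u+w].astype(np.float32)
    print(n,cv2.phaseCorrelate(p(a),p(b),cv2.createHanningWindow((w,h),5)))
cv2.imwrite("pics/end.png",np.hstack([cv2.resize(i[y:Y,x:X],None,fx=3.6,fy=3.6) for i in(a,b)]))
```

```text
t15.68 tcp [0.5123 0.167  0.4439] grasp [0.513  0.1674 0.2889] F [ 0.83  0.05 -0.24] w0.0001 
 [[0.2828, 0.9592, 0.0046], [0.9592, -0.2828, 0.0024], [0.0036, 0.0038, -1.0]]
mean diff 9.93645
handle ((0.5059547705432266, -0.014446633358780048), 1.0074534927474128)
front ((-0.03471330133969275, -0.053899402642652916), 0.9969531381626924)
```

View pics/end.png

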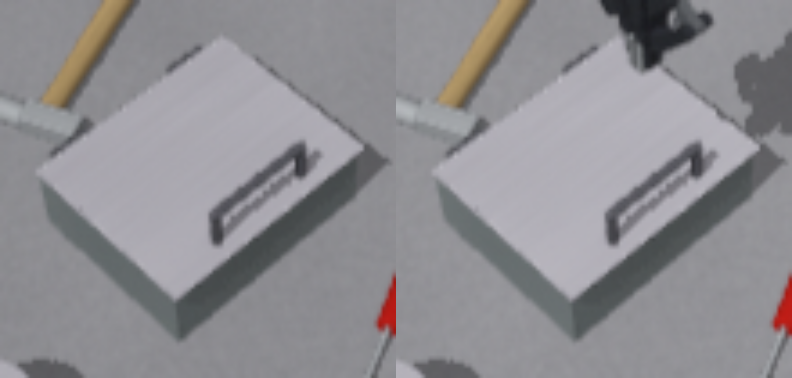

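The before and after views match: the lid is flat on the case, the handle is at the same rows (dy ≈ 0), and the case front hasn't shifted.

```bash
python3 -c "
from rig import r
print(r.hand_in())"
```

```text
the job is handed in; nothing more can be done
None
```

The hinge of the case in front of the robot is sound. I lifted its lid by the handle to about 0.76 rad and let go, and it stayed put for about 2 s with no change in the side view. I then swung it shut, pressed it home from above, backed off and handed in at about 15.7 s of the 64 s.

**Lid shut:** the fingertips met a hard stop at 0.1255 m, the height of the bar's top when the lid is shut. Side pictures from before and after show the lid flat and the front of the case unmoved (under 0.1 px).

**Small disagreement:** the handle patch showed a 0.5 px sideways offset between those two pictures and none vertically. It may come from the gripper's shadow; I did not follow it up.

**Forces:** the last press briefly reached 17 N down with about 9 N sideways, firmer than I meant but under the 20 N limit. While gripping the handle, the pull or push along the lid was up to about 9 N. After backing off, the wrist read about 0 N.

**Not checked:** I kept clear of the other case and the bystanders, but took no closing measurement of them.

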